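# Clamp the arbor in the cam-locked slide fixture

### The job

Clamp the upright arbor in the cam fixture by pushing with the fingertips: swing the cam lever all the way over so that the eccentric stands at its low point, push the slide forward until its jaw pad has the arbor against the fixed V-jaw, then swing the lever all the way back so that the cam locks the slide and keeps the arbor clamped. Do not touch the arbor itself, pick nothing up, and leave the loose parts round about where they lie.

Things in the scene. Friction and masses are not known exactly. Their poses are not given: they have to be found in the camera images.
- clamp_fixture: Fixed clamping fixture with a grey base plate 276 x 205 mm, 15 mm thick. Origin at table height; x = the way the slide is pushed (towards the V-jaw, roughly away from the robot), y = left, z up. The plate spans x -120 to 156, y -100 to 105 mm. The slide runs on y = 0, the cam axis is at x 0, y 70 mm (left), the V-jaw at the far end. It is placed and turned anew each time.
- v_jaw (a point): Middle of the top of the fixed steel V-jaw, at x 136, y 0 mm in the fixture frame, 57 mm above the table. The jaw spans x 107 to 144, y -36 to 36 mm.
- cam_axis (a point): Vertical turning axis of cam and lever, 70 mm above the table. The steel eccentric is a disc 44 mm across, set 10 mm off this axis, 41 to 53 mm above the table; it stands beside the slide, in the path of the slide's follower roller. The hub on top of it ends 67 mm above the table.
- lever_grip (a point): Middle of the upright black round grip on the end of the cam lever, 86 mm above the table. The grip is 18 mm across, stands from 61 to 113 mm above the table, 80 mm from the cam axis, on a flat steel lever bar 14 mm wide (53 to 61 mm above the table).
- cam (a joint): Lever angle, rad. 0 = locked stop: lever points back, 172 degrees anticlockwise from the fixture's x, high point towards the slide. Grows clockwise seen from above, past pointing left, to 2.9 = other stop: lever points forward (6 degrees), low side towards the slide. Starts at 0 to 0.5. Stays where left; turns with 1 to 2 N at the grip, up to about 8 N while it clamps on the way back.
- roller (a point): Top of the 14 mm follower roller on the slide's left, 59 mm above the table. The eccentric blocks it: with the cam below about 2.6 rad the slide cannot pass in either direction. With the slide forward, the cam on its way back comes behind the roller below about 1 rad, presses the slide the last 3 mm forward and goes over centre at 0.15 rad.
- push_plate (a point): Middle of the rear face of the slide's upright push plate (the face to push on; it looks to the fixture's -x), 65 mm above the table. The plate is 46 mm wide (y), 10 mm thick and its top is 85 mm above the table.
- slide (a joint): Travel of the slide, m: 0 = fully back, grows along the fixture's x; hard stop at 0.070. Starts at 0 to 0.010. Moves with about 2 N and stays where left. With the cam locked the eccentric stops it at 0.025 to 0.038. Its pad meets the seated arbor at about 0.062 to 0.063; clamped and locked it stands at about 0.0655.
- jaw_pad: The steel pad at the front of the slide that presses the arbor (40 mm wide, 22 mm high, 8 mm thick; origin at its middle, 48 mm above the table). It is backed by springs: 3.5 N for each mm it is pressed back, at most 6 mm.
- arbor: The workpiece: a loose stepped steel arbor standing upright on the base plate in front of the V-jaw, 43 mm across at its foot, 98 mm high (top 113 mm above the table), about 0.42 kg. Origin at the middle of its underside, 15 mm above the table; it starts 1 to 4 mm short of its seat in the V-jaw, which is at x 101.5 mm in the fixture frame.
- spacer_ring: Bystander: loose steel ring, 54 mm across, 12 mm high, lying on the right-hand side of the fixture's base plate. Origin at the middle of its underside.
- big_nut: Bystander: loose hexagon nut, 47 mm, 20 mm high, lying on the right-hand side of the base plate. Origin at the middle of its underside.
- rotor_flange: Bystander: dark round flange, 120 mm across, 35 mm high, on the table right of the fixture.
- wrench: Bystander: combination wrench, 219 mm long, 8 mm high, lying on the table left of the fixture.
- nipple: Bystander: brass and zinc hose nipple, 104 mm long, on the left of the table.
- coupler_body: Bystander: zinc hose coupler, 93 mm long, on the left of the table.
- hex_adapter: Bystander: upright hexagon adapter, 94 mm high, on the left of the table.
- cam_coupling: Bystander: dark hose coupling, 105 mm long, on the left of the table.
Things that resemble listed ones, but are neither listed nor needed, are in the scene too. What is shaped like the arbor but purple is not meant.

How it is judged:
By the outcome, as a careful person would: the job done as asked, in the order asked, and still so for the second after the job is handed in, with the robot touching nothing.
It also fails if it takes over 64 s, if anything falls off the work surface, if the arm or the gripper's body presses on something with over 40 N, if the wrist force passes 120 N, or if a joint passes its speed limit or range.

### The arm

A 7-joint arm with a two-finger parallel gripper is mounted at the origin on a cart in front of the work surface, level with it; the furniture and walls round the work are solid. World frame = base frame: x ahead of the robot, y to its left, z up, the work surface at z = 0. Lengths are in m, angles in rad, forces in N, time in s.
With the tool pointing down it reaches from about 0.425 to 0.95 m from the base axis. Payload 4.7 kg.
Tool frame: the origin (TCP) lies on the centre line of the jaws, within the pads' length; the fingertips stand robot.nose_length ahead of it and the grasp point (between the pads) lies 8 mm behind it (robot.nose_length is the distance from the TCP to the fingertips, in m); z points along the fingers, x is the direction in which the jaws open and shut, and the axes are right-handed (so a half turn about z gives the same grasp; the last joint's range is limited). The gripper opens to 85 mm and grips with 20 to 120 N. Pads are 22 mm wide; open, the fingers measure 114 mm over their backs; the gripper's body (76 mm by 85 mm) begins 54 mm behind the grasp point. The pads swing forward as they close: fully open they stand 13 mm farther back than shut.
Start: joints at [-1.276, 0.469, -0.049, 1.532, 0.024, 1.141, -0.082], TCP at [0.215, 0.64, 0.242] pointing down, gripper open.
Joint ranges: [-2.59, 2.59], [-0.33, 1.99], [-1.39, 1.29], [0.1, 2.45], [-1.04, 4.18], [0.21, 1.99], [-2.66, 2.66]. Speed limits (rad/s): [2.57, 2.57, 3.14, 3.14, 3.14, 3.14, 3.14].

### API

Orientations are given as [roll, pitch, yaw] about the fixed x, y, z axes, in that order (R = Rz(yaw) Ry(pitch) Rx(roll)).
In Python, from plant import robot gives the robot as it stands. Calls block until the motion is done:
- robot.goto(position, orientation): joint-space move of the TCP to a pose.
- robot.move_straight(position, vel=0.15, attitude=None, contact_N=None): straight line of the TCP; attitude=None keeps the orientation; vel is the mean speed in m/s. With contact_N (N) it stops when the force on the tool has changed by that much, and returns True; else False.
- robot.move_joints(angles): joint-space move.
- robot.grip(opening, strength=None): opening from 0.0 (shut) to 1.0 (fully open); strength is the grip in N (None keeps the last); returns when the fingers have stopped.
- robot.sleep(seconds).
- robot.inverse_kinematics(position, orientation): joint angles nearest the present ones, or None.
- robot.sense(): the state.
- robot.grab_frame(name): name is "side" or "top"; returns a dict with "image" (420x560x3 uint8, red, green, blue), "range_z" (420x560 float32, m along the optical axis (not along the pixel's ray), 0 where there is no reading), "fx", "fy", "cx", "cy" (pixels), "dist_coeffs" ([k1, k2, p1, p2, k3] as OpenCV has them; the pictures are not rectified), "R" (3x3) and "t" (3): a world point X has camera coordinates R X + t. Camera axes: x right, y down, z forward; pixel columns grow to the right and rows downward; lengths in m; the calibration is good to about 2 mm. A picture is of the moment at which its call begins.
A pose or a line that the arm cannot do raises robot.IKError and nothing moves.
- robot.close_job(): hands the job in, once; it reports no verdict.
The state is a dict: "t": time; "joint_pos": joint angles; "joint_velocities": joint speeds; "effort": joint torques, N m; "tcp_pos": TCP position; "tcp_rot": TCP orientation; "wrist_force": force on the tool from outside, world axes, zero at the start; "torque": the same for the moment, N m; "opening": opening from 0.0 (shut) to 1.0 (fully open).
Only numpy, scipy, OpenCV 4.12 (cv2) and the standard library are available. Lean on these libraries where they do the work, as an engineer would, in place of code of your own. Each camera call takes 0.05 s, during which the arm holds its last target.

## Working session

There is one attempt and no reset: what is moved stays moved. The work goes in short steps, each a Python script; the robot and the scene stay as the last script left them, time stands still between calls to the robot, and variables do not carry over. Pictures are saved under pics/ and viewed, and the job is handed in when it is done.

```bash
ls; mkdir -p pics
python3 - <<'E'
from plant import robot
import cv2,numpy as np
s=robot.sense();print(s['t'],s['tcp_pos'],s['tcp_rot'],s['opening'],robot.nose_length)
for n in("side","top"):
    f=robot.grab_frame(n);np.savez(f'{n}0.npz',**f)
    cv2.imwrite(f'pics/{n}0.png',f['image'][:,:,::-1])
    print(n,f['fx'],f['cx'],f['cy'],f['dist_coeffs'],f['R'],f['t'])
E
```

```text
pics
0.0 [0.21455831 0.63940175 0.24124481] [3.14153988e+00 1.93542948e-03 1.24708645e+00] 0.9991390098790267 0.011
side 384.2751591960649 276.0221187999221 205.98083894179013 [-0.06645201  0.          0.          0.          0.        ] [[ 9.51023873e-01 -3.09116636e-01 -7.06082897e-04]
 [-1.18266216e-01 -3.61743869e-01 -9.24745627e-01]
 [ 2.85598836e-01  8.79538674e-01 -3.80585110e-01]] [-0.56592426  0.20228845  0.9059271 ]
top 389.62306402335776 279.13228615175615 209.51440111037957 [-0.02377009  0.          0.          0.          0.        ] [[ 0.0175784  -0.99980622  0.0088615 ]
 [-0.998044   -0.01807783 -0.05984453]
 [ 0.05999313 -0.0077922  -0.99816838]] [0.08969023 0.61708229 1.22628046]
```

View pics/top0.png

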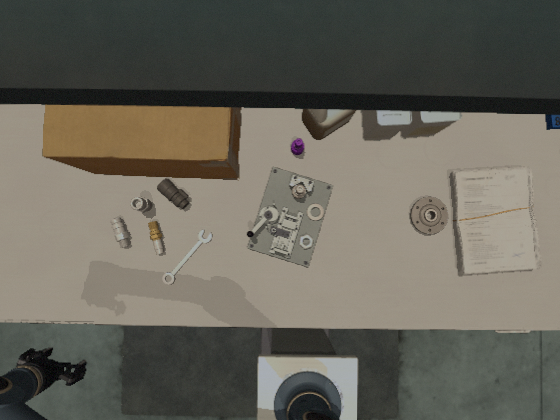

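View pics/side0.png

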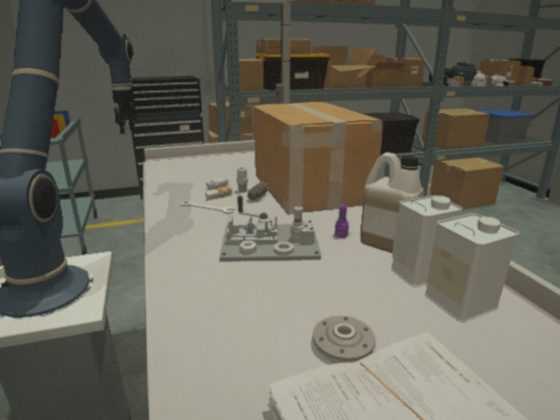

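The top view shows the fixture at about columns 247-333, rows 167-267. The black grip is near (250,234), the arbor near (300,185), and the purple look-alike at (297,147). I'll enlarge both views.

Run:
```python
import cv2,numpy as np
f=np.load('top0.npz');im=f['image'][155:275,235:345,::-1]
cv2.imwrite('pics/topc.png',cv2.resize(im,None,fx=5,fy=5,interpolation=cv2.INTER_CUBIC))
f=np.load('side0.npz');im=f['image'][185:265,210:360,::-1]
cv2.imwrite('pics/sidec.png',cv2.resize(im,None,fx=5,fy=5,interpolation=cv2.INTER_CUBIC))
```

```text
(no output)
```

View pics/topc.png

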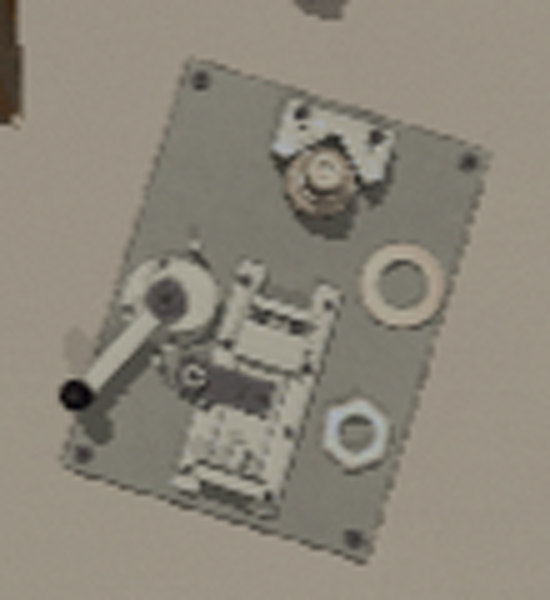

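View pics/sidec.png

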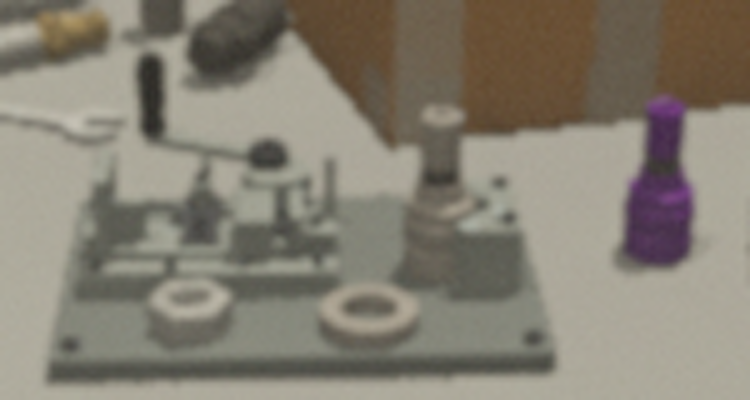

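```bash
cat > h.py <<'E'
import cv2,numpy as np
def K(f): return np.array([[f['fx'],0,f['cx']],[0,f['fy'],f['cy']],[0,0,1.]])
def ray(f,px):
    u=cv2.undistortPoints(np.array(px,float).reshape(-1,1,2),K(f),f['dist_coeffs'])[:,0]
    d=np.c_[u,np.ones(len(u))]@f['R']; c=-f['R'].T@f['t']; return c,d
def onz(f,px,z):
    c,d=ray(f,px); z=np.broadcast_to(z,len(d)); return c+d*((z-c[2])/d[:,2])[:,None]
def cloud(f):
    v,u=np.mgrid[0:420,0:560]; c,d=ray(f,np.stack([u,v],-1).reshape(-1,2))
    return (c+d*f['range_z'].reshape(-1,1)).reshape(420,560,3)
def proj(f,X): return cv2.projectPoints(np.array(X,float).reshape(-1,1,3),cv2.Rodrigues(f['R'])[0],f['t'],K(f),f['dist_coeffs'])[0][:,0]
PL=np.array([[.156,.105],[.156,-.1],[-.12,-.1],[-.12,.105]])
def fit2d(A,B): # B=R A + t
    a,b=A.mean(0),B.mean(0); H=(A-a).T@(B-b); U,S,Vt=np.linalg.svd(H); R=Vt.T@np.diag([1,np.linalg.det(Vt.T@U.T)])@U.T
    return R,b-R@a
def ld(n): return dict(np.load(n))
E
python3 - <<'E'
from h import *
f=ld('top0.npz')
px=np.array([[187,60],[490,150],[370,562],[65,467]])/5+[235-.4,155-.4]
W=onz(f,px,.015)[:,:2];R,t=fit2d(PL,W)
print('eye',np.degrees(np.arctan2(R[1,0],R[0,0])),t,(PL@R.T+t-W)*1e3)
# contour-based: everything differing from table within ROI by saturation/hue
C=cloud(f); z=C[...,2]
roi=np.zeros(z.shape,bool);roi[155:275,235:345]=1
g=f['image'].astype(int); 
print(g[200,240],g[190,285],z[200,240],z[190,285])
m=((g[...,0]-g[...,2])<12)&roi
m=cv2.morphologyEx(m.astype(np.uint8),cv2.MORPH_CLOSE,np.ones((9,9)))
c=max(cv2.findContours(m,0,1)[0],key=cv2.contourArea);
pw=onz(f,c.reshape(-1,2),.015)[:,:2]
r=cv2.minAreaRect((pw*1000).astype(np.float32));print(r)
# heights in fixture frame
np.savez('fix.npz',R=R,t=t)
P=C[roi];q=np.c_[(P[:,:2]-t)@R,P[:,2]]*1e3
for lo,hi in((100,120),(76,95),(62,75),(53,61)):
    s=q[(q[:,2]>lo)&(q[:,2]<hi)];print(lo,hi,len(s));print(np.round(s[:40]).astype(int).tolist())
E
```

```text
eye -15.668406255888216 [0.57652644 0.06712239] [[ 1.37665521  0.00292388]
 [ 0.6870215  -1.23923357]
 [-0.3090305  -0.56894362]
 [-1.75464621  1.8052533 ]]
[154 145 132] [125 123 111] -0.003579333068971513 0.009514443438935372
((595.3078002929688, 72.78176879882812), (214.09884643554688, 271.9581604003906), 73.1424331665039)
100 120 86
[[143, 209, 108], [141, 209, 105], [138, 208, 103], [92, 199, 112], [92, 196, 120], [90, 199, 107], [89, 195, 116], [110, 6, 111], [111, 3, 107], [111, 1, 110], [106, 8, 108], [107, 6, 110], [107, 3, 116], [109, 0, 107], [109, -3, 110], [102, 10, 111], [103, 8, 112], [104, 5, 108], [105, 2, 112], [105, -1, 114], [107, -4, 107], [107, -7, 110], [99, 12, 105], [99, 10, 113], [100, 7, 116], [102, 4, 105], [103, 1, 103], [103, -2, 105], [103, -5, 111], [105, -8, 109], [96, 12, 109], [96, 9, 111], [97, 6, 109], [99, 3, 102], [100, 0, 101], [101, -3, 102], [101, -6, 110], [102, -8, 106], [94, 8, 109], [94, 5, 113]]
76 95 68
[[137, 209, 94], [122, 205, 93], [119, 203, 94], [113, 202, 93], [111, 202, 87], [109, 201, 83], [106, 200, 85], [103, 200, 82], [100, 
[... 941 characters left out ...]
 [5, 72, 66], [6, 69, 66], [7, 66, 67], [1, 77, 64], [2, 74, 65], [3, 71, 63], [3, 68, 65]]
53 61 506
[[149, 213, 60], [146, 212, 58], [131, 208, 57], [128, 207, 57], [125, 206, 55], [142, 32, 54], [143, 29, 56], [143, 26, 56], [87, 201, 58], [139, 31, 56], [139, 28, 57], [140, 25, 60], [141, 22, 58], [144, 13, 54], [135, 33, 57], [136, 30, 54], [137, 24, 58], [138, 21, 56], [139, 18, 59], [140, 15, 56], [142, 9, 57], [142, 6, 61], [144, 3, 55], [132, 32, 57], [133, 29, 55], [133, 26, 60], [134, 23, 56], [136, 17, 57], [137, 14, 55], [138, 11, 55], [139, 8, 55], [140, 5, 55], [140, 3, 58], [142, 0, 56], [143, -4, 53], [144, -6, 55], [129, 31, 54], [129, 28, 59], [132, 22, 53], [133, 19, 54]]
```

Run:
```python
from h import *
d=ld('fix.npz');R,t=d['R'],d['t']
f=ld('top0.npz');C=cloud(f)
P=C[155:275,235:345].reshape(-1,3);im=f['image'][155:275,235:345].reshape(-1,3).astype(int)
vv,uu=np.mgrid[155:275,235:345];uv=np.c_[uu.ravel(),vv.ravel()]
def show(name,sel,z):
    w=onz(f,uv[sel],z)[:,:2];q=(w-t)@R*1e3
    print(name,sel.sum(),'mean',q.mean(0).round(1),'min',q.min(0).round(1),'max',q.max(0).round(1),'mid',((q.min(0)+q.max(0))/2).round(1),'meanz',P[sel,2].mean().round(4))
q=np.c_[(P[:,:2]-t)@R,P[:,2]]*1e3
g=im.sum(1)
near=lambda x,y,r:np.hypot(q[:,0]-x,q[:,1]-y)<r
show('hub dark',near(2,71,20)&(g<300),.067)
show('grip',near(-66,97,25)&(g<150),.113)
show('jaw',(abs(q[:,0]-126)<28)&(abs(q[:,1])<45)&(abs(q[:,2]-57)<6)&(q[:,0]>112),.057)
show('arbor top',near(102,0,20)&(q[:,2]>95),.113)
show('plate',(abs(q[:,0]+95)<15)&(abs(q[:,1])<35)&(q[:,2]>74)&(q[:,2]<95),.085)
show('block',(abs(q[:,0]-18)<20)&(abs(q[:,1])<40)&(abs(q[:,2]-57)<9),.057)
# plate edges via Canny on ROI, points near each predicted edge
e=cv2.Canny(cv2.GaussianBlur(f['image'],(0,0),.7),25,60)
pts=np.argwhere(e>0)[:,::-1];w=(onz(f,pts,.015)[:,:2]-t)@R*1e3
for n,ax,v,lo,hi in(('front',0,156,-90,95),('rear',0,-120,-90,60),('right',1,-100,-110,146),('left',1,105,-30,146)):
    s=w[(abs(w[:,ax]-v)<7)&(w[:,1-ax]>lo)&(w[:,1-ax]<hi)]
    l=cv2.fitLine(s.astype(np.float32),cv2.DIST_HUBER,0,.01,.01).ravel()
    print(n,len(s),'med',np.median(s[:,ax]).round(1),'pt',l[2:].round(1),'slope deg',np.degrees(np.arctan(l[ax]/l[1-ax])).round(2))
```

```text
hub dark 55 mean [-0.9 70.8] min [-17.   59.7] max [12.1 82.9] mid [-2.4 71.3] meanz 0.0598
grip 28 mean [-70.5 104.3] min [-78.3  94.8] max [-62.5 112.6] mid [-70.4 103.7] meanz 0.1087
jaw 191 mean [128.9  -1.2] min [111.5 -35.6] max [143.9  33.8] mid [127.7  -0.9] meanz 0.0557
arbor top 52 mean [98.9  1.1] min [87.3 -9.9] max [111.   12.5] mid [99.1  1.3] meanz 0.1088
plate 52 mean [-93.    1.3] min [-97.9 -20.8] max [-87.9  23.8] mid [-92.9   1.5] meanz 0.0832
block 80 mean [9.2 0.4] min [ -1.9 -20.3] max [20.6 21.7] mid [9.3 0.7] meanz 0.0558
front 64 med 157.1 pt [157.1   6.1] slope deg 0.45
rear 58 med -121.5 pt [-121.5  -16.8] slope deg 0.39
right 91 med -99.8 pt [ 13.9 -99.9] slope deg -0.56
left 72 med 106.8 pt [ 55.6 106.7] slope deg -0.28
```

Run:
```python
from h import *
d=ld('fix.npz');R,t=d['R'],d['t']
t=t+R@np.array([.018,.0035]);a=np.radians(-.42);R=R@np.array([[np.cos(a),-np.sin(a)],[np.sin(a),np.cos(a)]]);t=t-R@np.array([.018,.0025])
np.savez('fix2.npz',R=R,t=t);print(t,np.degrees(np.arctan2(R[1,0],R[0,0])))
f=ld('top0.npz');C=cloud(f);
b=C[100:190,40:250].reshape(-1,3);b=b[(b[:,2]>.15)&(b[:,2]<.6)]
print('box',np.percentile(b,[0.5,5,50,99.5],axis=0).round(3))
g=ld('side0.npz');T=np.array([[-.0725,.104,.113],[0,.07,.067],[.0995,0,.113],[-.098,0,.085],[-.12,-.1,.015],[.156,-.1,.015]])
W=np.c_[T[:,:2]@R.T+t,T[:,2]]
print(W.round(3),proj(g,W).round(1),proj(f,W).round(1))
im=g['image'][185:265,210:360,::-1].copy();im=cv2.resize(im,None,fx=5,fy=5,interpolation=2)
for p in (proj(g,W)-[210,185]+.5)*5-.5: cv2.drawMarker(im,tuple(p.round().astype(int).tolist()),(0,0,255),0,14,1)
cv2.imwrite('pics/sidem.png',im)
from plant import robot
from scipy.spatial.transform import Rotation
yaw=np.arctan2(R[1,0],R[0,0])+np.pi/2
for p in([-.08,.06],[-.11,0],[-.03,0],[0,.155],[.08,.1],[.08,.055],[-.08,.105]):
    w=R@p+t
    print(p,w.round(3),np.round(robot.inverse_kinematics([*w,.083],[np.pi,0,yaw]),2))
```

```text
[0.57681498 0.06821715] -16.088406255888213
box [[0.712 0.226 0.154]
 [0.715 0.236 0.196]
 [0.772 0.448 0.309]
 [0.855 0.69  0.315]]
[[ 0.536  0.188  0.113]
 [ 0.596  0.135  0.067]
 [ 0.672  0.041  0.113]
 [ 0.483  0.095  0.085]
 [ 0.434  0.005  0.015]
 [ 0.699 -0.071  0.015]] [[238.8 195. ]
 [262.6 212.8]
 [297.5 207.2]
 [228.2 217.2]
 [218.3 256.3]
 [320.7 254.6]] [[249.1 234. ]
 [267.8 214.6]
 [300.  188.7]
 [280.3 252.3]
 [308.1 267.1]
 [332.9 184.6]]
[-0.08, 0.06] [0.517 0.148] [-0.5   0.45  0.18  2.01 -0.12  0.69  1.05]
[-0.11, 0] [0.471 0.099] [-0.46  0.38  0.2   2.14 -0.13  0.63  1.12]
[-0.03, 0] [0.548 0.077] [-0.38  0.47  0.21  1.98 -0.15  0.71  1.21]
[0, 0.155] [0.62  0.217] [-0.49  0.6   0.13  1.72 -0.1   0.82  0.97]
[0.08, 0.1] [0.681 0.142] [-0.41  0.66  0.21  1.62 -0.17  0.87  1.16]
[0.08, 0.055] [0.669 0.099] [-0.35  0.63  0.21  1.68 -0.17  0.85  1.22]
[-0.08, 0.105] [0.529 0.191] [-0.53  0.48  0.14  1.95 -0.1   0.71  0.96]
```

View pics/sidem.png

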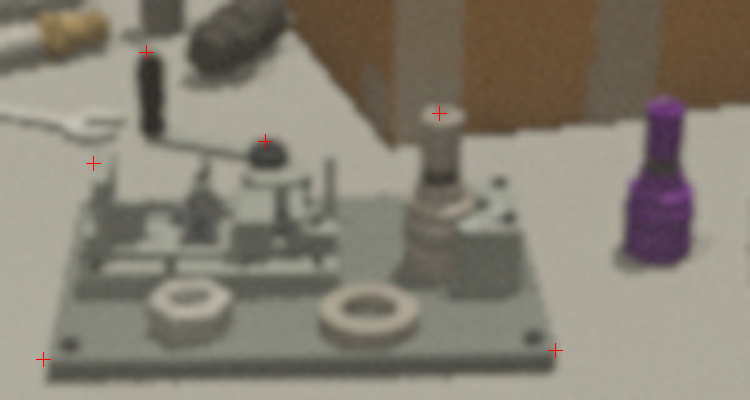

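Marks land within about 2 mm in both views. The arbor is the bare steel one at side (297,207), in front of the V-jaw. The purple one at (342,220) stands off the fixture, so it's not meant. Next is the lever swing.

```bash
cat >> h.py <<'E'
d=ld('fix2.npz') if __import__('os').path.exists('fix2.npz') else None
FR,Ft=d['R'],d['t']; YAW=np.arctan2(FR[1,0],FR[0,0])+np.pi/2
ORI=[np.pi,0,YAW]
def wp(x,y,tip): # fixture xy (m), fingertip height
    return [*(FR@np.array([x,y])+Ft),tip+0.011]
def fx(p): return (np.array(p[:2])-Ft)@FR
def pol(deg,r=.08): a=np.radians(deg); return r*np.cos(a),.07+r*np.sin(a)
def st(robot,msg=''):
    s=robot.sense(); F=s['wrist_force']; print(msg,'t%.1f'%s['t'],'fix',(fx(s['tcp_pos'])*1e3).round(1),'z%.4f'%s['tcp_pos'][2],'Ff',(F[:2]@FR).round(1),round(float(F[2]),1)); return s
E
python3 - <<'E'
from h import *
from plant import robot
robot.grip(0.0)
robot.goto(wp(-.085,.06,.16),ORI); st(robot,'above')
f=robot.grab_frame('top');cv2.imwrite('pics/top1.png',cv2.resize(f['image'][120:300,200:380,::-1],None,fx=3,fy=3))
f=robot.grab_frame('side');cv2.imwrite('pics/side1.png',cv2.resize(f['image'][120:280,160:360,::-1],None,fx=3.5,fy=3.5))
E
```

```text
above t2.9 fix [-85.4  61.3] z0.1711 Ff [ 0.1 -0.1] 0.3
```

View pics/side1.png

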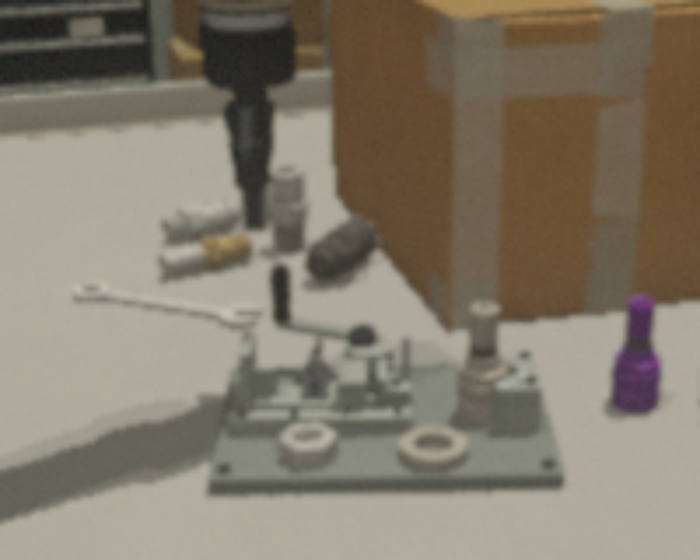

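View pics/top1.png

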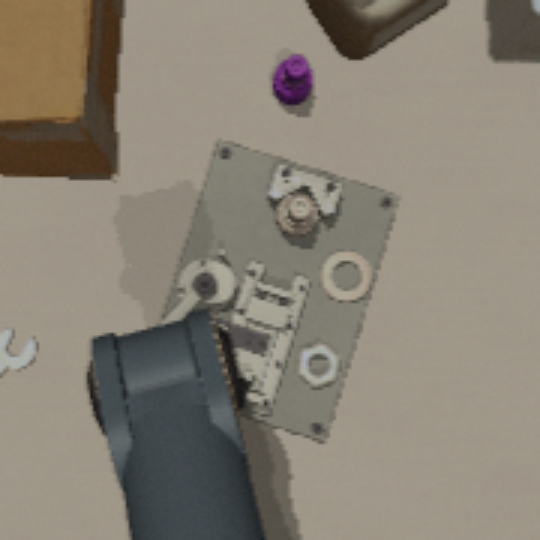

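Run:
```python
from h import *
from plant import robot
T=.073
robot.move_straight(wp(-.085,.06,.1),vel=.12)
print(robot.move_straight(wp(-.085,.06,T),vel=.05,contact_N=8)); st(robot,'down')
for a in range(175,34,-14):
    c=robot.move_straight(wp(*pol(a),T),vel=.09,contact_N=25); st(robot,f'{a} {c}')
    if c: break
else:
    for a in (28,22,16):
        c=robot.move_straight(wp(*pol(a),T),vel=.04,contact_N=8); st(robot,f'{a} {c}')
        if c:break
f=robot.grab_frame('top');cv2.imwrite('pics/top2.png',cv2.resize(f['image'][120:300,200:380,::-1],None,fx=3,fy=3))
f=robot.grab_frame('side');cv2.imwrite('pics/side2.png',cv2.resize(f['image'][120:280,160:360,::-1],None,fx=3.5,fy=3.5))
```

```text
False
down t4.4 fix [-84.9  60. ] z0.0839 Ff [0.1 0.3] 0.5
175 False t4.7 fix [-79.5  78.1] z0.0841 Ff [-0.8  0.7] 0.2
161 False t5.1 fix [-75.8  97.1] z0.0839 Ff [0.  0.2] -0.6
147 False t5.5 fix [-67.1 113.9] z0.0839 Ff [-0.4  0.4] 0.3
133 False t5.8 fix [-54.6 128.5] z0.0839 Ff [ 0.4 -0.9] 1.0
119 False t6.2 fix [-38.8 139.9] z0.0840 Ff [-0.  -0.1] 0.0
105 False t6.6 fix [-20.7 147.1] z0.0840 Ff [-1.4 -0.9] 0.5
91 False t6.9 fix [ -1.1 149.8] z0.0840 Ff [-0.  -1.3] -0.0
77 False t7.3 fix [ 18.6 147.7] z0.0841 Ff [-0.7 -0.2] -1.6
63 False t7.7 fix [ 37.6 140.6] z0.0841 Ff [-0.4 -0. ] 0.1
49 False t8.0 fix [ 53.7 129.2] z0.0840 Ff [0. 0.] -0.4
35 False t8.4 fix [ 66.4 114.9] z0.0842 Ff [-0.7  0.1] 0.1
28 False t8.8 fix [ 71.2 107.1] z0.0841 Ff [-0.2 -0.4] 0.1
22 False t9.2 fix [74.3 99.9] z0.0841 Ff [-1.2  1.1] 1.6
16 True t9.4 fix [74.1 99.9] z0.0841 Ff [-0.2  1.8] 2.6
```

View pics/side2.png

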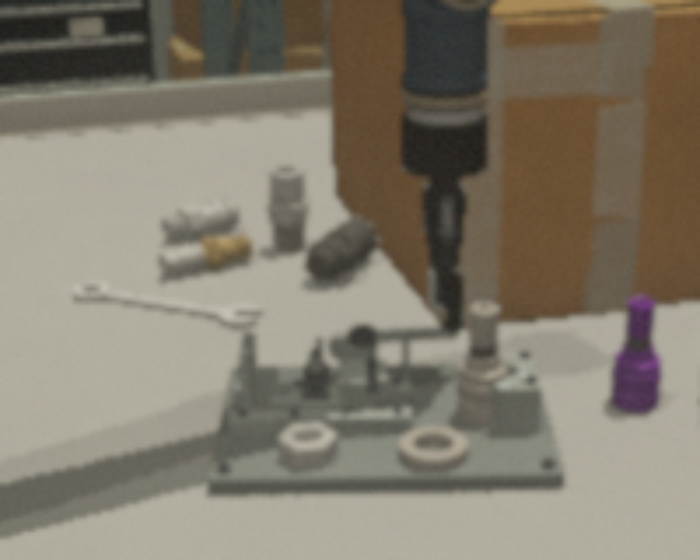

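View pics/top2.png

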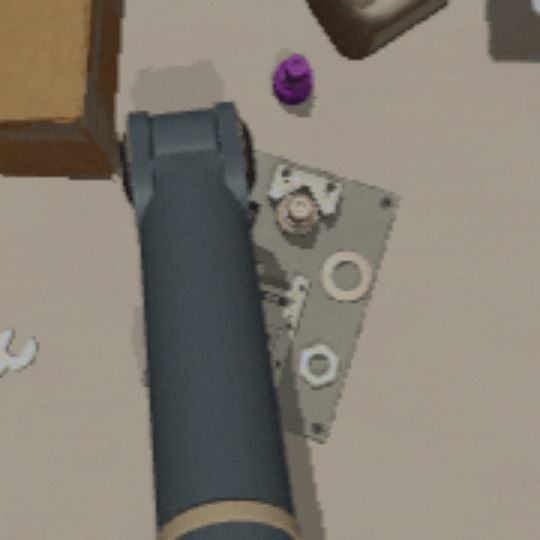

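Run:
```python
from h import *
from plant import robot
T=.073
c=robot.move_straight(wp(*pol(12),T),vel=.025,contact_N=14); st(robot,f'push {c}')
robot.move_straight(wp(.074,.112,T),vel=.1)
robot.move_straight(wp(.07,.115,.15),vel=.15)
robot.goto(wp(-.13,0,.14),ORI); st(robot,'rear')
f=robot.grab_frame('top');np.savez('top3.npz',**f);cv2.imwrite('pics/top3.png',cv2.resize(f['image'][140:280,220:360,::-1],None,fx=4,fy=4))
f=robot.grab_frame('side');cv2.imwrite('pics/side3.png',cv2.resize(f['image'][120:280,160:360,::-1],None,fx=3.5,fy=3.5))
```

```text
push True t9.9 fix [ 73.9 100.1] z0.0842 Ff [0.5 0.8] 1.9
rear t11.7 fix [-128.6    0.9] z0.1512 Ff [ 1.  -0.6] 0.5
```

View pics/side3.png

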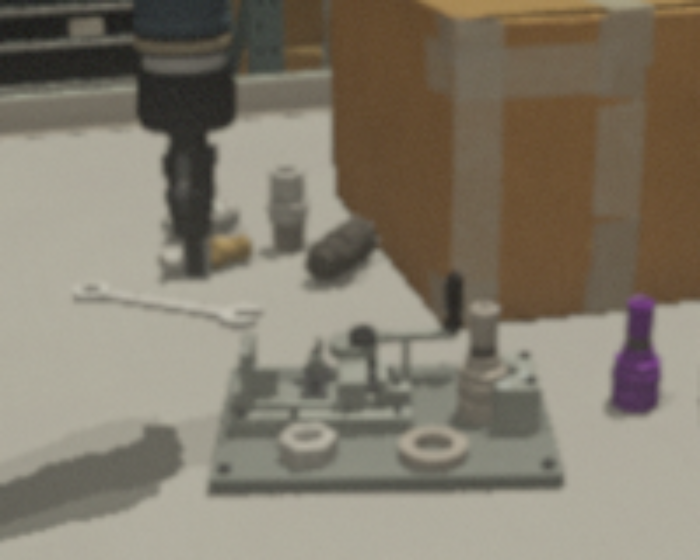

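View pics/top3.png

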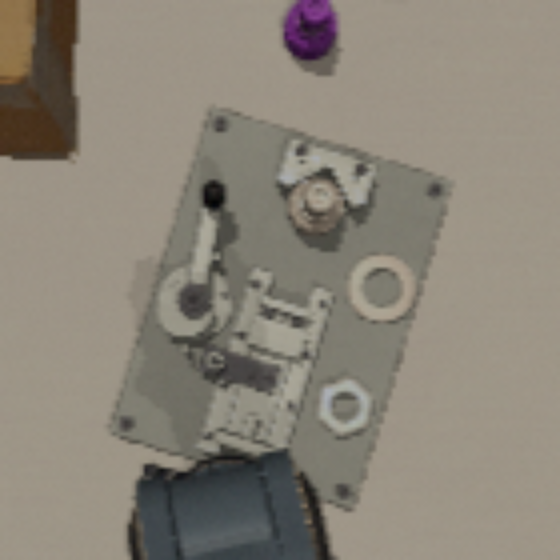

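```bash
cat >> h.py <<'E'
def lever(f):
    a=np.array([[.08*np.cos(x),.07+.08*np.sin(x)] for x in np.radians(range(-10,190,2))])@FR.T+Ft
    m=(f['image'].astype(int).sum(2)<150).astype(np.uint8)
    roi=np.zeros_like(m)
    for p in proj(f,np.c_[a,np.full(len(a),.113)]): cv2.circle(roi,tuple(p.round().astype(int).tolist()),5,1,-1)
    n,_,s,c=cv2.connectedComponentsWithStats(m*roi)
    for i in range(1,n):
        if s[i,4]>=8:
            q=fx(onz(f,[c[i]],.113)[0]); ang=np.degrees(np.arctan2(q[1]-.07,q[0]))
            print('grip px',c[i].round(1),s[i,4],'fix',(q*1e3).round(1),'ang %.1f theta %.2f'%(ang,np.radians(172-ang)))
E
python3 - <<'E'
from h import *
lever(ld('top0.npz'));lever(ld('top3.npz'))
E
```

```text
grip px [249.7 233.8] 28 fix [-71.2 102.6] ang 155.4 theta 0.29
grip px [272.9 188.4] 31 fix [76.7 76.9] ang 5.2 theta 2.91
```

Lever is at its stop (theta ≈ 2.91, grip at (272.9,188.4)). Pushing the slide next.

Run:
```python
from h import *
from plant import robot
T=.058
robot.move_straight(wp(-.13,0,T),vel=.12); st(robot,'down')
c=robot.move_straight(wp(-.100,0,T),vel=.05,contact_N=12); st(robot,f'a {c}')
if not c:
    c=robot.move_straight(wp(-.060,0,T),vel=.06,contact_N=12); st(robot,f'b {c}')
if not c:
    c=robot.move_straight(wp(-.030,0,T),vel=.02,contact_N=8); st(robot,f'c {c}')
f=robot.grab_frame('side');cv2.imwrite('pics/side4.png',cv2.resize(f['image'][150:270,190:350,::-1],None,fx=4.5,fy=4.5))
f=robot.grab_frame('top');cv2.imwrite('pics/top4.png',cv2.resize(f['image'][140:280,220:360,::-1],None,fx=4,fy=4))
```

```text
down t12.6 fix [-129.4    0.3] z0.0693 Ff [-0.1  0.2] -0.8
a False t13.4 fix [-99.8  -0.1] z0.0689 Ff [ 0.  -0.2] 0.4
b False t14.2 fix [-59.3   0.1] z0.0692 Ff [-0.4  0.5] -0.4
c True t15.1 fix [-46.7  -0.1] z0.0685 Ff [-0.1 -0.2] -0.3
```

View pics/side4.png

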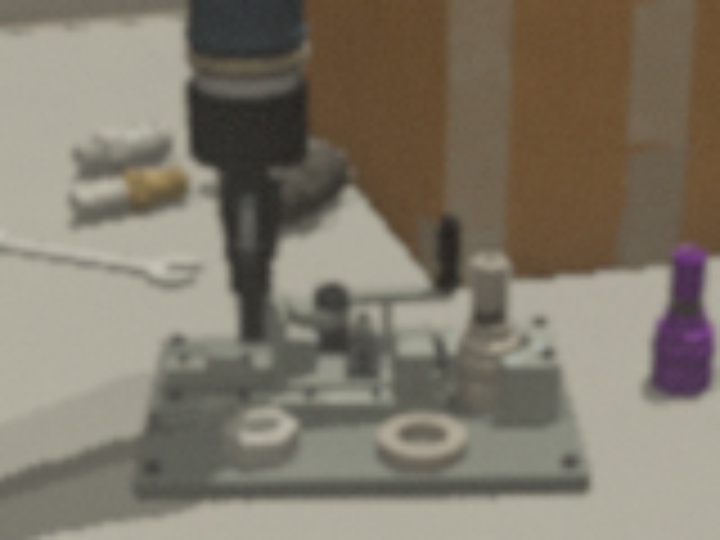

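View pics/top4.png

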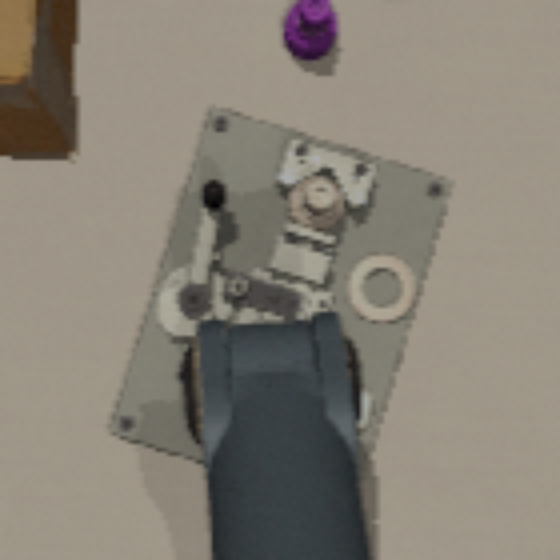

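Run:
```python
from h import *
from plant import robot
T=.058
for N in (9,12):
    c=robot.move_straight(wp(-.035,0,T),vel=.015,contact_N=N); st(robot,f'{N} {c}'); 
robot.move_straight(wp(-.075,0,T),vel=.1)
robot.move_straight(wp(-.13,0,.16),vel=.2)
f=robot.grab_frame('side');np.savez('side5.npz',**f);cv2.imwrite('pics/side5.png',cv2.resize(f['image'][170:265,200:340,::-1],None,fx=5.5,fy=5.5,interpolation=2))
f=robot.grab_frame('top');np.savez('top5.npz',**f);cv2.imwrite('pics/top5.png',cv2.resize(f['image'][160:270,240:340,::-1],None,fx=5,fy=5,interpolation=2))
lever(f)
```

```text
9 True t15.7 fix [-46.1  -0.4] z0.0677 Ff [-2.1  1.2] 0.6
12 True t16.2 fix [-45.6  -0.6] z0.0670 Ff [-5.1 -0. ] 2.7
grip px [272.9 188.4] 31 fix [76.7 76.9] ang 5.2 theta 2.91
```

View pics/side5.png

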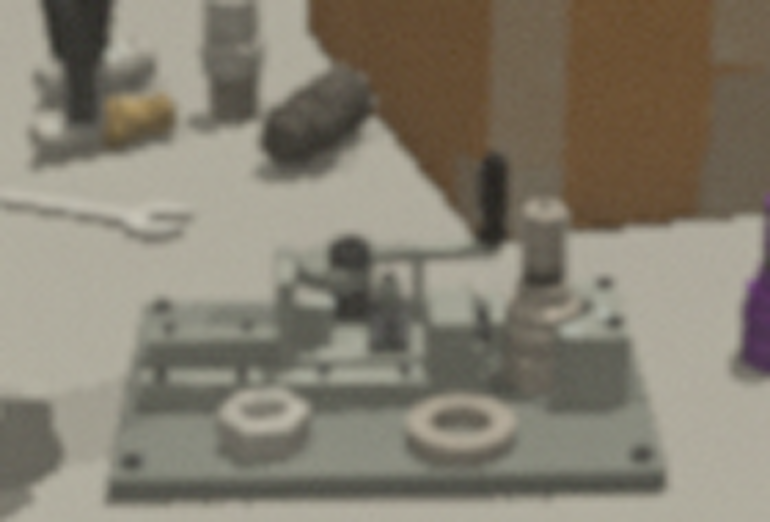

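View pics/top5.png

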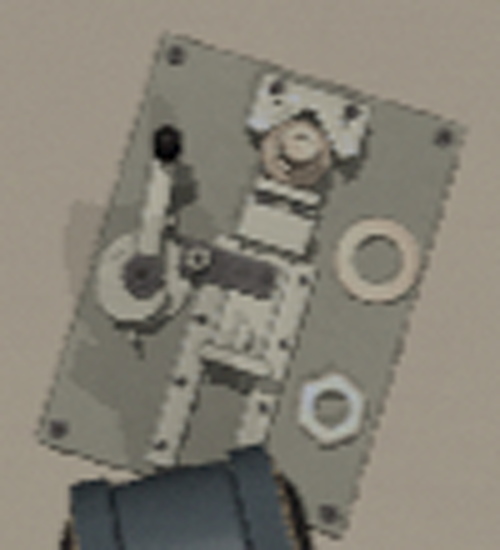

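```bash
cat >> h.py <<'E'
def meas(f):
    C=cloud(f);vv,uu=np.mgrid[155:275,235:345];uv=np.c_[uu.ravel(),vv.ravel()];P=C[vv.ravel(),uu.ravel()]
    q=np.c_[(P[:,:2]-Ft)@FR,P[:,2]]*1e3
    for n,sel,z in (('plate',(q[:,0]<40)&(abs(q[:,1])<28)&(q[:,2]>74)&(q[:,2]<95),.085),('arbor',(abs(q[:,0]-101)<20)&(abs(q[:,1])<20)&(q[:,2]>95),.113)):
        w=(onz(f,uv[sel],z)[:,:2]-Ft)@FR*1e3; print(n,sel.sum(),w.mean(0).round(1),w.min(0).round(1),w.max(0).round(1))
E
python3 - <<'E'
from h import *
meas(ld('top0.npz'));meas(ld('top5.npz'))
E
```

```text
plate 52 [-93.   -0.5] [-98.  -22.6] [-87.9  22. ]
arbor 52 [98.9  0.7] [ 87.3 -10.4] [111.  12.]
plate 51 [-32.7  -0.2] [-37.6 -23.2] [-27.6  21.5]
arbor 52 [100.4   0.7] [ 88.4 -10.6] [111.9  11.2]
```

Slide's pad is against the arbor and the arbor has moved about 1.5 mm into the V. Now I'll swing the lever back.

Run:
```python
from h import *
from plant import robot
T=.073
robot.goto(wp(.074,.048,.16),ORI); st(robot,'above')
robot.move_straight(wp(.074,.048,.12),vel=.1)
c=robot.move_straight(wp(.074,.048,T),vel=.06,contact_N=8); st(robot,f'down {c}')
if not c:
    for a in range(-12,115,14):
        c=robot.move_straight(wp(*pol(a),T),vel=.08,contact_N=25); st(robot,f'{a} {c}')
        if c: break
f=robot.grab_frame('top');cv2.imwrite('pics/top6.png',cv2.resize(f['image'][140:280,220:360,::-1],None,fx=4,fy=4))
f=robot.grab_frame('side');cv2.imwrite('pics/side6.png',cv2.resize(f['image'][150:270,190:350,::-1],None,fx=4.5,fy=4.5))
```

```text
above t18.4 fix [72.8 47.7] z0.1699 Ff [-1.1 -0.2] 0.2
down False t19.8 fix [74.3 48.1] z0.0843 Ff [-0.  -0.5] -0.8
-12 False t20.1 fix [78.7 54.1] z0.0844 Ff [-0.1  0.4] 0.1
2 False t20.5 fix [80.1 74.5] z0.0840 Ff [-0.8  0.1] 1.1
16 False t20.9 fix [76.3 93.4] z0.0840 Ff [-0.1 -0.1] 1.1
30 False t21.3 fix [ 68.9 111.9] z0.0840 Ff [-0.2 -0.9] -0.0
44 False t21.6 fix [ 56.8 127. ] z0.0839 Ff [-0.6 -0.1] -0.8
58 False t22.0 fix [ 41.5 139.2] z0.0840 Ff [-0.5 -1.5] -0.8
72 False t22.4 fix [ 23.7 147. ] z0.0840 Ff [0.3 0.5] 0.9
86 False t22.8 fix [  4.5 150.4] z0.0840 Ff [-0.3  0.3] 0.6
100 False t23.2 fix [-14.5 149.2] z0.0841 Ff [-0.9  0.6] 0.1
114 False t23.6 fix [-33.  143.3] z0.0840 Ff [ 0.3 -0.7] 0.5
```

View pics/side6.png

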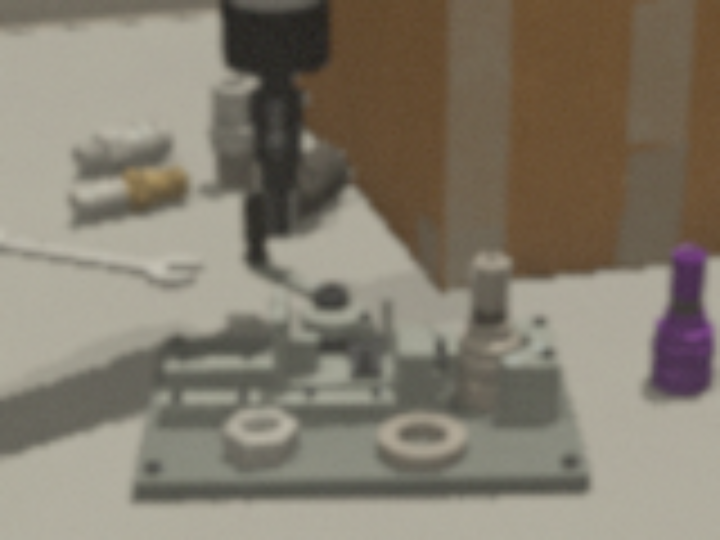

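Run:
```python
from h import *
from plant import robot
T=.073
for a in (124,132,140,147,152,157,162,166):
    c=robot.move_straight(wp(*pol(a),T),vel=.04,contact_N=25 if a<150 else 16); st(robot,f'{a} {c}')
    if c: break
f=robot.grab_frame('side');cv2.imwrite('pics/side7.png',cv2.resize(f['image'][150:270,190:350,::-1],None,fx=4.5,fy=4.5))
```

```text
124 False t24.2 fix [-43.4 134.7] z0.0842 Ff [ 5.7 -0.6] -2.0
132 False t24.6 fix [-50.6 127.5] z0.0845 Ff [ 8.  -2.6] -1.4
140 False t25.1 fix [-60.2 121.8] z0.0848 Ff [3.8 2.2] 0.7
147 False t25.4 fix [-67.8 114. ] z0.0842 Ff [1.3 2.1] 3.3
152 False t25.8 fix [-70.9 107.2] z0.0841 Ff [-0.  1.] 3.3
157 False t26.1 fix [-72.5 103.5] z0.0844 Ff [4.4 6.8] -0.7
162 True t26.3 fix [-72.5 104. ] z0.0848 Ff [1.1 3.5] -0.2
```

View pics/side7.png

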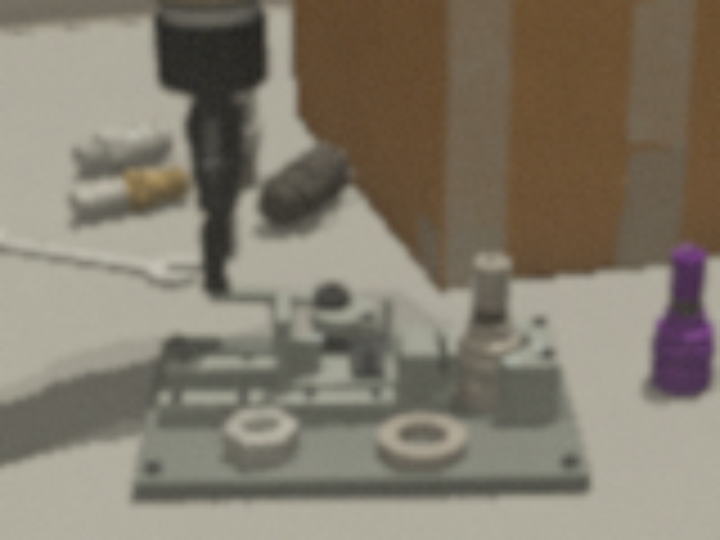

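Run:
```python
from h import *
from plant import robot
T=.073
c=robot.move_straight(wp(-.073,.09,T),vel=.025,contact_N=16); st(robot,f'push {c}')
robot.move_straight(wp(-.07,.125,T),vel=.1)
robot.move_straight(wp(-.07,.13,.16),vel=.15)
robot.goto([.42,.36,.2],ORI); st(robot,'away')
f=robot.grab_frame('side');np.savez('side8.npz',**f);cv2.imwrite('pics/side8.png',cv2.resize(f['image'][170:265,200:340,::-1],None,fx=5.5,fy=5.5,interpolation=2))
f=robot.grab_frame('top');np.savez('top8.npz',**f);cv2.imwrite('pics/top8.png',cv2.resize(f['image'][160:270,240:340,::-1],None,fx=5,fy=5,interpolation=2))
lever(f);meas(f)
```

```text
push True t26.7 fix [-72.5 104.2] z0.0850 Ff [1.  1.9] 0.4
away t28.6 fix [-230.1  235.6] z0.1993 Ff [ 1.  -0.4] -0.2
grip px [256.5 238.2] 28 fix [-77.9  79.7] ang 172.9 theta -0.02
plate 51 [-29.6   0.2] [-34.5 -22.4] [-24.7  22.4]
arbor 54 [100.8   0.6] [ 88.4 -10.6] [113.  12.]
```

View pics/side8.png

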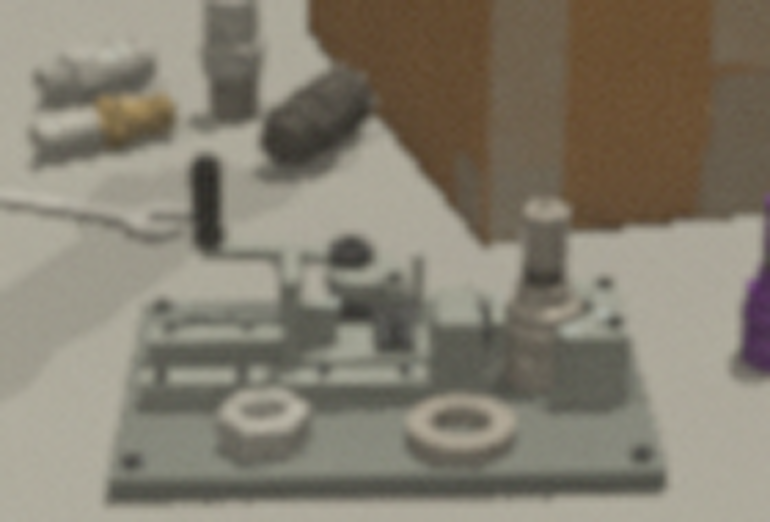

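View pics/top8.png

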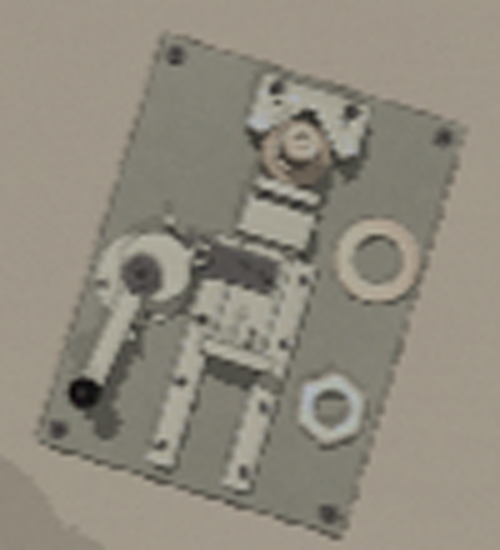

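The lever is at the locked stop (theta ≈ 0) with its grip at (256.5,238.2). The slide moved another 3 mm forward, and the pad is pressing the arbor, which sits in the V. The ring and nut haven't moved, and the robot is clear. Handing in.

Run:
```python
from plant import robot
print(robot.close_job(), robot.sense()['t'])
```

```text
the job is handed in; nothing more can be done
the job is handed in; nothing more can be done
```

The arbor is clamped and the job is handed in, about 29 s into the 64 s allowed. Using only the closed fingertips, I did three things in order:
1. **Lever over:** I swung it to the far stop, measured at 2.91 rad.
2. **Slide forward:** I pushed it about 60 mm, until the pad had the arbor against the V-jaw.
3. **Lever back:** I swung it to the locked stop, measured at -0.02 rad, which is 0 within error.

**Last checks:**
- **Slide:** the cam pressed it about 3 mm further on the way back, as expected. It moved about 63.4 mm in total.
- **Arbor:** it stands upright in the V, measured at x = 100.8 mm against the nominal seat of 101.5 mm. That is within the 2 mm calibration error.
- **Loose parts:** in the pictures, the ring and nut were where they started. I judged this by eye and did not measure it. I did not check the other loose parts one by one.
- **Forces:** push readings stayed under about 10 N after each move. The stop pushes were set to halt at a 12–16 N change.

No check failed. I couldn't read the slide's absolute position, because its exact start within 0–10 mm was unknown. I inferred the clamping from the lever angle, the last 3 mm of travel and the resistance I felt.

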